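# Slide the carrier board into its locating notches

### The arm

A 6-joint arm with a two-finger parallel gripper is mounted at the origin on a cart in front of the work surface, level with it; the furniture and walls round the work are solid. World frame = base frame: x ahead of the robot, y to its left, z up, the work surface at z = 0. Lengths are in m, angles in rad, forces in N, time in s.
With the tool pointing down it reaches from about 0.25 to 0.725 m from the base axis. Payload 4 kg.
Tool frame: the origin (TCP) lies on the centre line of the jaws, within the pads' length; the fingertips stand 11 mm ahead of it and the grasp point (between the pads) lies 8 mm behind it; z points along the fingers, x is the direction in which the jaws open and shut, and the axes are right-handed (so a half turn about z gives the same grasp; the last joint's range is limited). The gripper opens to 85 mm and grips with 20 to 120 N. Pads are 22 mm wide; open, the fingers measure 114 mm over their backs; the gripper's body (76 mm by 85 mm) begins 54 mm behind the grasp point. The pads swing forward as they close: fully open they stand 13 mm farther back than shut.
Start: joints at [1.202, 0.241, 0.005, 1.335, 0, 1.571], TCP at [0.18, 0.466, 0.217] pointing down, gripper open.
Joint ranges: [-2.72, 2.72], [-1.05, 1.87], [-1.09, 1.28], [-1.99, 2.15], [-1.42, 1.44], [-3.14, 3.14]. Speed limits (rad/s): [2.79, 2.79, 3.14, 3.14, 3.14, 3.14].

### API

Orientations are given as a unit quaternion [x, y, z, w].
In Python, from workcell import bot, viewer, order gives the robot as it stands. The module is installed in compiled form; this text tells all that it offers.
- The arm moves only by the tool send_rows, never from a script. Its argument "increments" is a list that holds one entry, the list of rows, each a list of 4 numbers: the shift along the tool's x, y, z in m, then the turn about the tool's z in degrees. A call has exactly 8 rows; each row shifts and turns the pose as measured when the row begins, along the tool's axes as they then stand; what a row does not reach is not made up. A row lasts 1/10 s, in which the tool goes at most 50 mm and 8.59 degrees, less where a joint would pass 70% of its speed; a pose out of reach is approached as far as the arm can. A call is refused whole if a number of a shift passes 0.05 or a number of a turn 8.59, either way. A call with a gripper value outside its range is refused whole. "hand" is the closure, from -1 (fully open) to 1 (shut), so that 0 is half open, set as the call begins (left out, the last holds). The fingers move at their own pace and stop on an object; the grip force is fixed at half the most. Time passes only in rows, so rows that do not move let the fingers close, or fill a call up. It gives the time, the measured TCP pose, the force and the opening at its end, in the units of the state.
- bot.get_obs(): the state, without advancing time (a new reading comes with each control period).
- viewer.camera(name): name is "scene" or "top"; returns a dict with "image" (384x512x3 uint8, red, green, blue), "range_z" (384x512 float32, m along the optical axis (not along the pixel's ray), 0 where there is no reading), "camera_matrix" (3x3 intrinsics, pixels), "eye" and "rotation" of the camera in the world. Camera axes: x right, y down, z forward; pixel columns grow to the right and rows downward; lengths in m; the calibration is good to about 2 mm. A picture is of the moment at which its call begins.
- order.job_done(): hands the job in, once; it reports no verdict.
The state is a dict: "clock": time; "joint_pos": joint angles; "joint_vel": joint speeds; "tau": joint torques, N m; "eef_pos": TCP position; "tool_rot": TCP orientation; "ft_force": force on the tool from outside, world axes, zero at the start; "ft_torque": the same for the moment, N m; "grip_width": finger opening in m.
Only numpy, scipy, OpenCV 4.12 (cv2) and the standard library are available. Lean on these libraries where they do the work, as an engineer would, in place of code of your own. Each camera call takes 0.05 s, during which the arm holds its last target.

### The job

The plywood carrier board, with a valve body standing on it, has been left short of its station. Push the board with the fingertips at its near, yellow edge along its rails, away from the robot, until it drops into the locating notches and its top is flush with the steel side guides; then stop pushing and withdraw. Do not force the board hard against the notches, do not grasp or lift the board, do not touch the valve on it and keep that valve standing in its place on the board, and leave the other things on the worktop alone.

Things in the scene. Friction and masses are not known exactly. Their poses are not given: they have to be found in the camera images.
- notch_home (a point): a point fixed on the slide: where the board's origin lies when seated, midway between the rails, 16 mm above the worktop; x along the rails in the pushing direction, z up. Yellow marks on the guides 100 mm behind it (-x) show where the board's near edge then is. The rail notches are at x = -70 and +70 mm, 20 mm long, 8 mm deep, square-walled; 20 mm past the seated board stands an end stop (not the goal)
- rail_start (a point): the middle of the slide's near end, 270 mm behind notch_home, level with the rail tops (24 mm above the worktop); axes the same. The slide is a fixed plate 400 x 140 mm with two white rails (22 to 50 mm either side of the middle), open between them and at this near end, and steel side guides outside them (115 mm apart inside, tops 41 mm high). A fast push can overrun the notches
- carrier: loose plywood board 200 x 110 x 15 mm on four 16 mm long, 10 mm high lugs, 0.3 to 0.45 kg; x along its length away from the robot. Origin: its middle, level with the lugs' undersides, 24 mm above the worktop while riding, 16 mm when seated; plate 10 to 25 mm above it. Starts 80 to 140 mm short. 2 mm play each way. Pushing it takes under about 10 N, rising steeply once the notches stop it
- push_edge (a point): the middle of the board's near, yellow end face (110 mm wide, 15 mm high), at half its thickness: 100 mm behind the board's origin and 17.5 mm above it, so 41.5 mm above the worktop while riding, 33.5 mm when seated
- valve: cast valve body with an orange ring standing loose on the board, 72 x 97 x 106 mm, about 0.5 kg; origin: centre of its underside, about 35 mm ahead of the board's middle (its near side 80 mm or more from the board's near edge); z up. It just rides along
- grease_tub: bystander: grey tub with yellow screw lid, 66 mm across, 42 mm high; origin: centre of its underside
- pin_case: bystander: small closed blue case, 52 x 79 x 25 mm; origin: centre of its underside
- oil_bottle: bystander: small white bottle with red spout, 38 mm across, 126 mm high; origin: centre of its underside
- caliper: bystander: steel caliper lying near the robot's edge of the worktop, 63 x 226 x 14 mm; origin: centre of its underside
- spare_ring: bystander: orange ring lying flat, 70 mm across, 12 mm high; origin: centre of its underside

How it is judged:
By the outcome, as a careful person would: the job done as asked, in the order asked, and still so for the second after the job is handed in, with the robot touching nothing.
It also fails if it takes over 40 s, if anything falls off the work surface, if the arm or the gripper's body presses on something with over 40 N, if the wrist force passes 120 N, or if a joint passes its speed limit or range.

## Working session

There is one attempt and no reset: what is moved stays moved. The work goes in short steps, Python scripts to look and compute and a tool call to move; the robot and the scene stay as the last step left them, time stands still between calls to the robot, and variables do not carry over. Pictures are saved under pics/ and viewed, and the job is handed in when it is done.

Besides the shell and the picture viewer there is one more tool, called after "Request:" as name(argument=value, ...), one argument or row to a line, values as JSON. send_rows: Moves the arm, as the interface text tells. Its arguments: {"type":"object","properties":{"increments":{"type":"array","items":{"type":"array","items":{"type":"array","items":{"type":"number"}}}},"hand":{"type":"number"}},"required":["increments"]}

```bash
mkdir -p pics; cat > h.py <<'E'
import numpy as np, cv2
from workcell import bot, viewer, order
def cam(n):
    c=viewer.camera(n); np.savez(''+n+'.npz',**c); return c
def load(n): return dict(np.load(''+n+'.npz'))
def pt(c,u,v,z=None):
    """world point at pixel; z: intersect plane, else depth"""
    K=c['camera_matrix'];R=c['rotation'];e=c['eye']
    r=np.linalg.inv(K)@[u,v,1.]
    d=c['range_z'][int(round(v)),int(round(u))]
    w=R@r
    return e+w*(d if z is None else (z-e[2])/w[2])
def proj(c,p):
    q=c['rotation'].T@(np.array(p)-c['eye']);q=c['camera_matrix']@q;return q[:2]/q[2]
E
python3 - <<'E'
from h import *
for n in('scene','top'):
    c=cam(n);cv2.imwrite(f'pics/{n}0.png',cv2.resize(c['image'][:,:,::-1],(800,600),interpolation=cv2.INTER_CUBIC))
    print(n,c['eye'],c['rotation'])
o=bot.get_obs();print(o)
E
```

```text
scene [-0.11885302 -0.7944227   0.60090103] [ 0.79358864 -0.3563695   0.20814297 -0.44709547]
top [ 0.37860884 -0.21223398  0.93583041] [ 0.70757665 -0.6992434   0.07154867 -0.07262745]
{'clock': 0.1, 'joint_pos': array([1.20195875e+00, 2.41355910e-01, 3.83219778e-03, 1.33518457e+00,
       4.36865142e-05, 1.57079406e+00]), 'joint_vel': array([ 2.47205106e-04, -1.90983083e-03,  5.32267259e-03,  6.54934428e-04,
       -2.17272805e-05,  3.97857685e-04]), 'tau': array([-8.53887941e-04, -3.73139334e+01,  2.53009111e+01,  1.08443221e-02,
       -5.44424188e-05, -1.43538482e-06]), 'eef_pos': array([0.18003619, 0.46581826, 0.21588266]), 'tool_rot': array([ 8.24781217e-01,  5.65451173e-01, -8.00823539e-04,  5.22540064e-04]), 'ft_force': array([-0.02666083,  0.30381109,  0.35327644]), 'ft_torque': array([ 0.02617532,  0.05358222, -0.02436325]), 'grip_width': 0.08562082288471988}
```

```bash
python3 - <<'E'
s=open('h.py').read()
s=s.replace("np.savez","c['rotation']=__import__('scipy.spatial.transform',fromlist=['R']).Rotation.from_quat(c['rotation']).as_matrix(); np.savez")
open('h.py','w').write(s)
E
python3 - <<'E'
from h import *
for n in('scene','top'):
    c=cam(n);print(n,c['rotation'].round(3).tolist(),c['camera_matrix'].round(1).tolist())
E
```

```text
scene [[0.659, -0.38, 0.649], [-0.752, -0.346, 0.561], [0.012, -0.858, -0.514]] [[433.9, 0.0, 258.2], [0.0, 433.9, 195.3], [0.0, 0.0, 1.0]]
top [[0.012, -0.979, 0.203], [-1.0, -0.012, 0.003], [-0.0, -0.203, -0.979]] [[388.7, 0.0, 256.5], [0.0, 388.7, 195.6], [0.0, 0.0, 1.0]]
```

View pics/scene0.png

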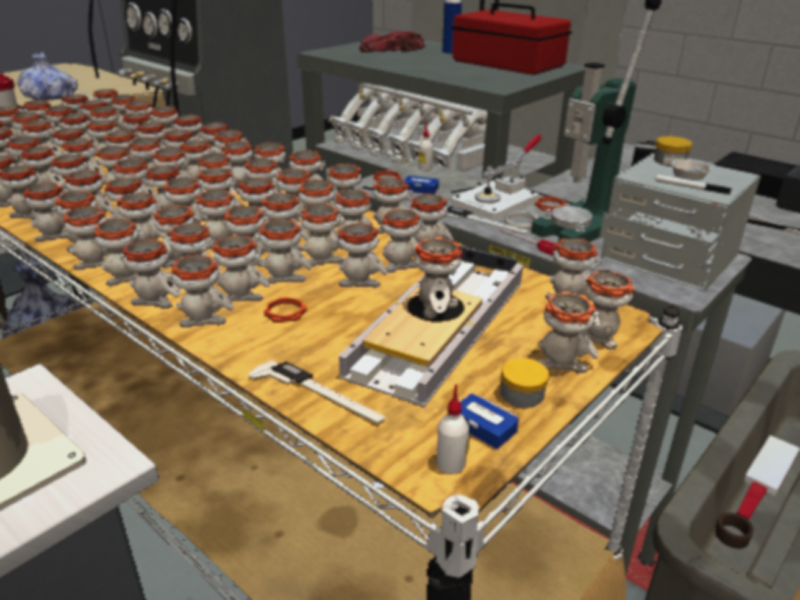

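View pics/top0.png

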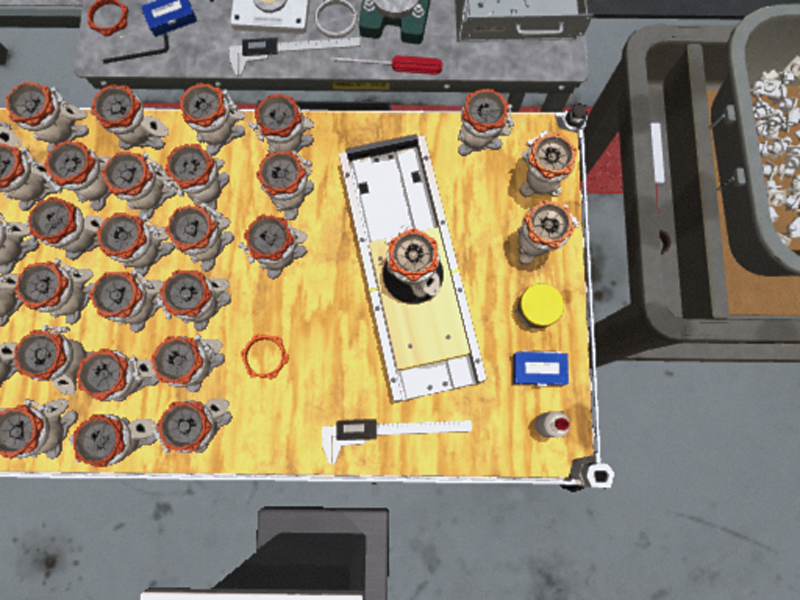

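The scene view shows the slide around (430,330) with the board near its near end. In the top view the slide runs from (435,385) up to (385,150), the board's near edge is at about (432,362), and the caliper lies at y≈430 px in front of it. I'll enlarge this.

```bash
python3 - <<'E'
from h import *
c=load('top');im=c['image'][80:265,210:320,::-1]
a=cv2.resize(im[:95],None,fx=6,fy=6,interpolation=cv2.INTER_CUBIC);b=cv2.resize(im[90:],None,fx=6,fy=6,interpolation=cv2.INTER_CUBIC)
cv2.imwrite('pics/top_a.png',a);cv2.imwrite('pics/top_b.png',b);print(a.shape,b.shape)
E
```

```text
(570, 660, 3) (570, 660, 3)
```

View pics/top_a.png

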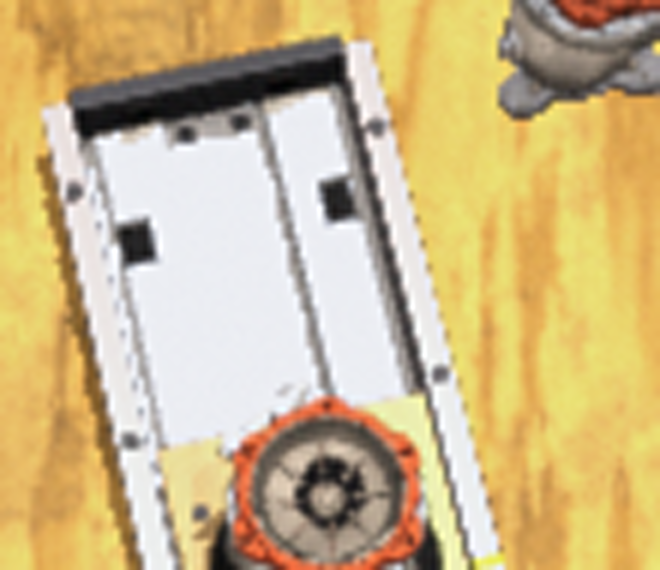

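View pics/top_b.png

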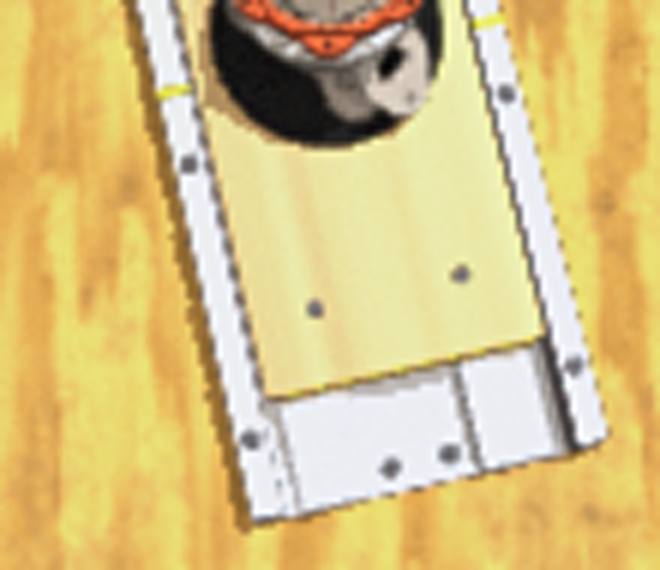

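```bash
python3 - <<'E'
from h import *
c=load('top')
def f(x,y,o,z): return pt(c,210+(x+.5)/6-.5,o+(y+.5)/6-.5,z)
P={k:f(*a) for k,a in dict(nL=(248,522,170,.041),nR=(607,438,170,.041),mL=(173,92,170,.041),mR=(487,20,170,.041),bL=(270,398,170,.049),bR=(545,337,170,.049),fL=(45,108,80,.041),fR=(360,42,80,.041),f2=(152,450,80,.049),f3=(425,393,80,.049)).items()}
for k,v in P.items(): print(k,v.round(4))
L=P['fL']-P['nL'];R=P['fR']-P['nR']
print(np.linalg.norm(L),np.linalg.norm(R),np.degrees(np.arctan2(L[1],L[0])),np.degrees(np.arctan2(R[1],R[0])))
d=L+R;d/=np.linalg.norm(d);n=np.array([-d[1],d[0],0]);print('dir',d,np.degrees(np.arctan2(d[1],d[0])))
mid=(P['nL']+P['nR'])/2;print('near mid',mid)
for k,v in P.items(): print(k,'s',((v-mid)@d).round(4),'t',((v-mid)@n).round(4))
# depth checks
for a in((400,250,170),(500,120,170),(360,430,170)): print(pt(c,210+a[0]/6,170+a[1]/6).round(4))
# caliper, tall items
for u,v in((240,275),(215,272),(300,272),(352,270)): print(u,v,pt(c,u,v).round(3))
E
```

```text
nL [ 0.4219 -0.1988  0.041 ]
nR [ 0.4553 -0.3355  0.041 ]
mL [ 0.5891 -0.1667  0.041 ]
mR [ 0.6199 -0.2906  0.041 ]
bL [ 0.4682 -0.2066  0.049 ]
bR [ 0.4928 -0.3113  0.049 ]
fL [ 0.8109 -0.1091  0.041 ]
fR [ 0.842  -0.2392  0.041 ]
f2 [ 0.6613 -0.1572  0.049 ]
f3 [ 0.6864 -0.2656  0.049 ]
0.3992147703204845 0.398561677757108 12.981005181425639 13.989219985637535
dir [0.97243222 0.2331857  0.        ] 13.484699889860591
near mid [ 0.43861205 -0.26713981  0.041     ]
nL s -0.0003 t 0.0704
nR s 0.0003 t -0.0704
mL s 0.1698 t 0.0625
mR s 0.1708 t -0.0651
bL s 0.0429 t 0.052
bR s 0.0424 t -0.0556
fL s 0.3989 t 0.0669
fR s 0.3988 t -0.0669
f2 s 0.2422 t 0.0549
f3 s 0.2413 t -0.0563
[ 0.5249 -0.2569  0.0487]
[ 0.5783 -0.2965  0.0412]
[ 0.4592 -0.2432  0.0077]
240 275 [ 0.381 -0.174  0.014]
215 272 [ 0.387 -0.114 -0.   ]
300 272 [ 0.389 -0.313  0.011]
352 270 [ 0.394 -0.42   0.072]
```

The numbers agree with the given sizes: guide length is 0.399 m, the yellow marks are at s=0.170, and the heights are 0.049 and 0.041. The rail direction is 13.5°, and the board edge is at s=0.0427, so it needs to go about 127 mm. Next I'll move over with the fingers shut.

Request:
send_rows(
  increments=[
    [[-0.033, 0.028, 0, 0], [-0.033, 0.028, 0, 0], [-0.033, 0.028, 0, 0], [-0.033, 0.028, 0, 0], [-0.033, 0.028, 0, 0], [-0.033, 0.028, 0, 0], [-0.033, 0.028, 0, 0], [-0.033, 0.028, 0, 0]],
  ],
  hand=1,
)

```text
clock: 1.0
eef_pos: [0.2964, 0.1327, 0.214]
tool_rot: [0.821, 0.571, -0.0, 0.001]
ft_force: [1.3, 0.7, -0.1]
grip_width: -0.0002
```

Request:
send_rows(
  increments=[
    [[-0.036, 0.03, 0, 0], [-0.036, 0.03, 0, 0], [-0.036, 0.03, 0, 0], [-0.036, 0.03, 0, 0], [-0.036, 0.03, 0, 0], [-0.036, 0.03, 0, 0], [-0.036, 0.03, 0, 0], [-0.03, 0.025, 0, 0]],
  ],
)

```text
clock: 1.8
eef_pos: [0.4201, -0.2297, 0.2157]
tool_rot: [0.822, 0.57, 0.003, 0.002]
ft_force: [0.7, 0.7, 0.4]
grip_width: -0.0001
```

Request:
send_rows(
  increments=[
    [[0, 0, 0, 8.5], [0, 0, 0, 8.5], [0, 0, 0, 8.5], [0, 0, 0, 8.5], [0, 0, 0, 8.5], [0, 0, 0, 8.5], [0, 0, 0, 8.5], [0, 0, 0, 8.5]],
  ],
)

```text
clock: 2.6
eef_pos: [0.4198, -0.2365, 0.2119]
tool_rot: [1.0, 0.004, 0.001, -0.001]
ft_force: [-0.7, -0.5, -0.2]
grip_width: 0.0002
```

Request:
send_rows(
  increments=[
    [[0, 0, 0, 8.5], [0, 0, 0, 8.5], [0, 0, 0, 8.5], [0, 0, 0, 8.5], [0, 0, 0, 8.5], [0, 0, 0, 8.5], [0, 0, 0, 8.5], [0, 0, 0, 8.5]],
  ],
)

```text
clock: 3.4
eef_pos: [0.4183, -0.2357, 0.2099]
tool_rot: [0.828, -0.561, -0.002, -0.001]
ft_force: [-0.1, 0.2, -0.2]
grip_width: 0.0
```

```bash
cat > st.py <<'E'
from h import *
from scipy.spatial.transform import Rotation as Ro
def st(tx=-0.0):
    o=bot.get_obs();R=Ro.from_quat(o['tool_rot']).as_matrix();d=np.array([.97243,.23319,0]);n=np.array([-d[1],d[0],0]);m=np.array([.4386,-.2671,0])
    p=o['eef_pos'];v=p-m
    print('t',o['clock'],'s %.4f t %.4f z %.4f'%(v@d,v@n,p[2]),'xang %.2f'%np.degrees(np.arctan2(R[1,0],R[0,0])),'tilt',R[:,2].round(4),'F',o['ft_force'].round(2),'j',o['joint_pos'].round(3))
    print('to s=0,t=0 in tool:',(R.T@(-v*[1,1,0])).round(4),'d in tool',(R.T@d).round(3))
if __name__=='__main__': st()
E
python3 st.py
```

```text
t 3.4 s -0.0125 t 0.0353 z 0.2099 xang -68.26 tilt [-0.0018  0.0034 -1.    ] F [-0.05  0.25 -0.18] j [-5.150e-01  2.070e-01 -5.600e-02  1.311e+00  2.000e-03  2.248e+00]
to s=0,t=0 in tool: [ 0.0367 -0.0073 -0.0001] d in tool [ 0.144 -0.99  -0.001]
```

Request:
send_rows(
  increments=[
    [[0.009, -0.002, 0, 2.1], [0.009, -0.002, 0, 2.1], [0.009, -0.002, 0, 2.1], [0.009, -0.002, 0, 2], [0, 0, 0.02, 0], [0, 0, 0.03, 0], [0, 0, 0.02, 0], [0, 0, 0, 0]],
  ],
)

```text
clock: 4.2
eef_pos: [0.4387, -0.2703, 0.1375]
tool_rot: [0.781, -0.625, -0.001, -0.001]
ft_force: [-1.0, 0.0, 0.3]
grip_width: 0.0003
```

```bash
python3 st.py; python3 - <<'E'
from h import *
for n in('scene','top'):
    c=cam(n);print(n)
    im=c['image'][:,:,::-1]
    im=im[130:270,190:340] if n=='top' else im[120:270,200:360]
    cv2.imwrite(f'pics/{n}1.png',cv2.resize(im,None,fx=4,fy=4,interpolation=cv2.INTER_CUBIC))
E
```

```text
t 4.2 s -0.0006 t -0.0031 z 0.1375 xang -77.38 tilt [-0.001   0.0026 -1.    ] F [-1.03  0.01  0.28] j [-5.530e-01  3.200e-01 -9.800e-02  1.154e+00  2.000e-03  2.368e+00]
to s=0,t=0 in tool: [-0.0031 -0.0006  0.    ] d in tool [-0.015 -1.    -0.   ]
scene
top
```

View pics/scene1.png

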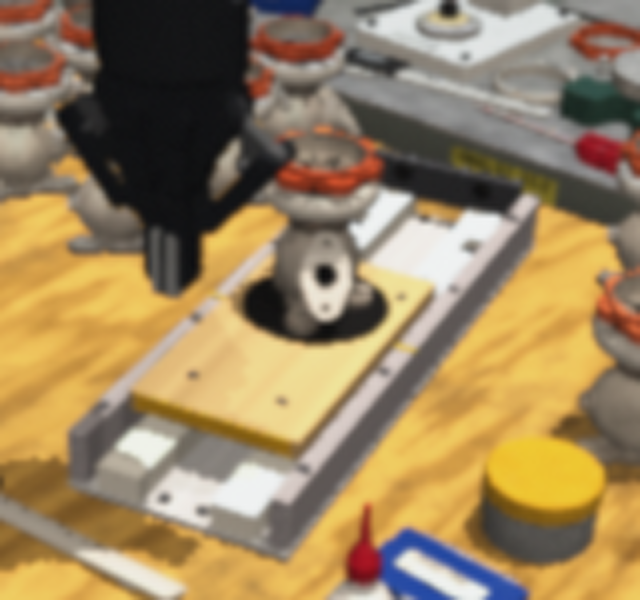

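The scene view shows the shut fingertips (crop 175,290) in the air behind the board. I'll check the tip against the calibration.

```bash
python3 - <<'E'
from h import *
c=load('scene')
for dz in(.011,.02):print(proj(c,[.4387,-.2703,.1375-dz]))
for v in range(182,198,2): print(v,pt(c,243,v).round(4),pt(c,247,v).round(4))
E
```

```text
[242.79748653 202.0677532 ]
[242.82568077 205.73852258]
182 [ 0.4281 -0.2812  0.1826] [-0.1189 -0.7944  0.6009]
184 [ 0.4299 -0.2795  0.1767] [ 0.4335 -0.287   0.178 ]
186 [ 0.4299 -0.2795  0.1721] [ 0.4373 -0.2835  0.1705]
188 [ 0.4305 -0.2788  0.167 ] [ 0.4343 -0.2862  0.1682]
190 [ 0.4294 -0.2799  0.1632] [ 0.4354 -0.2852  0.1627]
192 [ 0.4287 -0.2805  0.1591] [ 0.4439 -0.2774  0.1513]
194 [ 0.4294 -0.2798  0.1539] [ 0.6278 -0.1084 -0.002 ]
196 [ 0.6117 -0.1086 -0.0011] [ 6.180e-01 -1.174e-01 -3.000e-04]
```

```bash
python3 st.py; python3 - <<'E'
from h import *
c=cam('scene')
im=c['image'][120:230,210:290,::-1]
cv2.imwrite('pics/s2.png',cv2.resize(im,None,fx=5,fy=5,interpolation=cv2.INTER_NEAREST))
for v in range(188,210,2): print(v,pt(c,241,v).round(4),pt(c,243,v).round(4),pt(c,245,v).round(4))
t=load('top')
print(proj(t,[.4387,-.2703,.1275]))
E
python3 st.py
```

```text
t 4.3 s 0.0007 t -0.0043 z 0.1402 xang -77.36 tilt [ 2.9e-03  3.0e-04 -1.0e+00] F [0.01 0.24 0.06] j [-5.530e-01  3.180e-01 -9.400e-02  1.156e+00  2.000e-03  2.368e+00]
to s=0,t=0 in tool: [-0.0043  0.0008 -0.    ] d in tool [-0.015 -1.     0.003]
188 [ 0.4294 -0.2744  0.1657] [ 0.431  -0.2784  0.1666] [ 0.4356 -0.2796  0.1651]
190 [ 0.4292 -0.2746  0.1612] [ 0.4306 -0.2787  0.1622] [ 0.436  -0.2791  0.1601]
192 [ 0.4298 -0.2739  0.156 ] [ 0.429  -0.2802  0.1589] [ 0.4365 -0.2787  0.155 ]
194 [ 0.6155 -0.0976 -0.0009] [ 0.6194 -0.1014 -0.0011] [ 6.213e-01 -1.071e-01  3.000e-04]
196 [ 0.6088 -0.1039 -0.0017] [ 0.6126 -0.1077 -0.0018] [ 0.6152 -0.1127 -0.001 ]
198 [ 5.995e-01 -1.126e-01 -3.000e-04] [ 0.6053 -0.1146 -0.002 ] [ 0.6105 -0.117  -0.0034]
200 [ 0.5927 -0.1191 -0.0008] [ 0.598  -0.1214 -0.0022] [ 0.6022 -0.1247 -0.0028]
202 [ 0.5873 -0.1241 -0.0025] [ 0.5894 -0.1294 -0.0012] [ 0.5461 -0.1768  0.0384]
204 [ 0.5791 -0.1319 -0.0016] [ 0.5344 -0.181   0.0398] [ 0.5383 -0.184   0.0392]
206 [ 0.5229 -0.1851  0.0412] [ 0.5293 -0.1857  0.0384] [ 0.5218 -0.1993  0.0477]
208 [ 0.5179 -0.1898  0.0398] [ 0.5134 -0.2006  0.0466] [-0.1189 -0.7944  0.6009]
[285.03551549 246.737576  ]
t 4.35 s 0.0013 t -0.0048 z 0.1411 xang -77.35 tilt [ 4.7e-03 -8.0e-04 -1.0e+00] F [0.68 0.11 0.67] j [-5.530e-01  3.170e-01 -9.300e-02  1.156e+00  2.000e-03  2.368e+00]
to s=0,t=0 in tool: [-0.0047  0.0013 -0.    ] d in tool [-0.015 -1.     0.004]
```

View pics/s2.png

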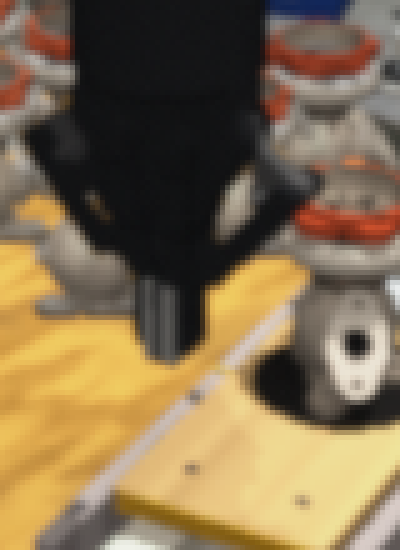

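View pics/top1.png

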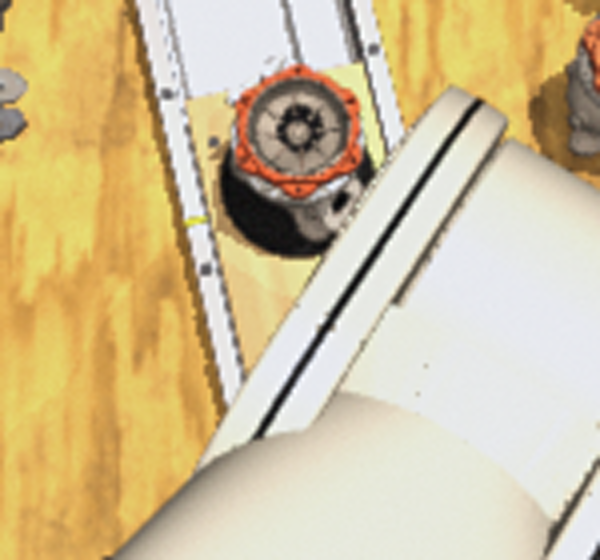

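The image disagrees with the reported pose: the fingertips appear at about z 0.153, while a TCP at 0.141 should put them at 0.130. I'll lower partway with clearance and measure again.

Request:
send_rows(
  increments=[
    [[-0.002, 0, 0.02, -0.4], [-0.002, 0, 0.02, -0.4], [0, 0, 0.01, 0], [0, 0, 0.005, 0], [0, 0, 0, 0], [0, 0, 0, 0], [0, 0, 0, 0], [0, 0, 0, 0]],
  ],
)

```text
clock: 5.15
eef_pos: [0.4478, -0.2724, 0.0948]
tool_rot: [0.785, -0.62, 0.012, -0.002]
ft_force: [-0.2, -0.9, -0.6]
grip_width: 0.0001
```

```bash
python3 st.py; python3 - <<'E'
from h import *
c=cam('scene')
im=c['image'][140:250,210:320,::-1]
cv2.imwrite('pics/s3.png',cv2.resize(im,None,fx=5,fy=5,interpolation=cv2.INTER_NEAREST))
p=bot.get_obs()['eef_pos'];print(p,proj(c,p),proj(c,p-[0,0,.011]))
for v in range(206,232,2): print(v,*[pt(c,u,v).round(3) for u in(239,241,243,245)])
E
python3 st.py
```

```text
t 5.15 s 0.0077 t -0.0073 z 0.0948 xang -76.61 tilt [ 0.0213 -0.011  -0.9997] F [-0.16 -0.91 -0.56] j [-5.480e-01  3.550e-01 -1.700e-01  1.022e+00  2.000e-03  2.360e+00]
to s=0,t=0 in tool: [-0.0073  0.0077 -0.0003] d in tool [-0.002 -1.     0.018]
[ 0.44783559 -0.27246314  0.0948538 ] [246.57921673 213.43031433] [246.58979431 217.74098181]
206 [ 0.568 -0.135 -0.001] [ 0.438 -0.266  0.115] [ 0.435 -0.274  0.12 ] [ 0.437 -0.278  0.121]
208 [ 0.514 -0.187  0.041] [ 0.516 -0.192  0.042] [ 0.437 -0.273  0.114] [ 0.437 -0.278  0.116]
210 [ 0.508 -0.193  0.04 ] [ 0.502 -0.205  0.048] [ 0.506 -0.207  0.047] [ 0.438 -0.277  0.11 ]
212 [ 0.492 -0.208  0.049] [ 0.498 -0.208  0.046] [ 0.499 -0.214  0.048] [ 0.502 -0.217  0.048]
214 [ 0.487 -0.213  0.048] [ 0.492 -0.215  0.046] [ 0.491 -0.221  0.05 ] [ 0.496 -0.223  0.048]
216 [ 0.479 -0.22   0.049] [ 0.485 -0.221  0.047] [ 0.488 -0.225  0.047] [ 0.491 -0.228  0.047]
218 [ 0.475 -0.224  0.047] [ 0.478 -0.227  0.048] [ 0.482 -0.23   0.047] [ 0.487 -0.231  0.045]
220 [ 0.471 -0.228  0.046] [ 0.473 -0.232  0.047] [ 0.476 -0.236  0.047] [ 0.478 -0.24   0.048]
222 [ 0.472 -0.226  0.039] [ 0.472 -0.233  0.042] [ 0.474 -0.237  0.043] [ 0.478 -0.24   0.043]
224 [ 0.485 -0.214  0.022] [ 0.474 -0.231  0.035] [ 0.474 -0.238  0.038] [ 0.475 -0.242  0.04 ]
226 [ 0.48  -0.219  0.021] [ 0.481 -0.224  0.022] [ 0.482 -0.23   0.025] [ 0.487 -0.231  0.022]
228 [ 0.472 -0.227  0.023] [ 0.473 -0.232  0.025] [ 0.478 -0.233  0.022] [ 0.481 -0.237  0.023]
230 [ 0.466 -0.232  0.023] [ 0.469 -0.236  0.023] [ 0.471 -0.24   0.024] [ 0.48  -0.238  0.018]
t 5.2 s 0.0077 t -0.0074 z 0.0949 xang -76.61 tilt [ 0.0214 -0.0111 -0.9997] F [-0.02 -0.52  0.5 ] j [-5.480e-01  3.550e-01 -1.700e-01  1.022e+00  2.000e-03  2.360e+00]
to s=0,t=0 in tool: [-0.0074  0.0077 -0.0003] d in tool [-0.002 -1.     0.018]
```

View pics/s3.png

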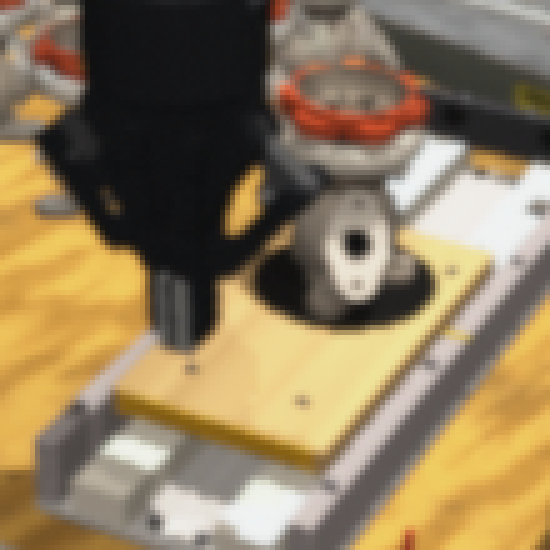

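The tip is still about 10 mm above the reported TCP height (image point at v≈210.5, z≈0.107), so the offset is consistent. The gap to the yellow edge is about 24 mm. I'll go down slowly to where both readings are safe.

Request:
send_rows(
  increments=[
    [[-0.002, 0, 0.01, 0], [-0.002, 0, 0.01, 0], [-0.001, 0, 0.01, 0], [0, 0, 0.008, 0], [0, 0, 0.005, 0], [0, 0, 0.002, 0], [0, 0, 0, 0], [0, 0, 0, 0]],
  ],
)

```text
clock: 6.0
eef_pos: [0.4467, -0.2671, 0.0446]
tool_rot: [0.785, -0.62, 0.011, -0.002]
ft_force: [-0.7, -0.1, 0.4]
grip_width: 0.0
```

```bash
cat > look.py <<'E'
import sys
from h import *
from st import st
st()
c=cam('scene')
im=c['image'][150:260,210:320,::-1]
cv2.imwrite(f'pics/{sys.argv[1]}.png',cv2.resize(im,None,fx=5,fy=5,interpolation=cv2.INTER_NEAREST))
p=bot.get_obs()['eef_pos'];print(p,proj(c,p),proj(c,p-[0,0,.011]))
u0,v0=proj(c,p)
for v in range(int(v0)-12,int(v0)+14,2): print(v,*[pt(c,u,v).round(3) for u in(int(u0)-5,int(u0)-2,int(u0)+1)])
E
python3 look.py s4
```

```text
t 6.0 s 0.0079 t -0.0019 z 0.0446 xang -76.61 tilt [ 0.0191 -0.0098 -0.9998] F [-0.75 -0.08  0.44] j [-5.400e-01  4.060e-01 -2.430e-01  9.010e-01  1.000e-03  2.368e+00]
to s=0,t=0 in tool: [-0.0019  0.0079 -0.0002] d in tool [-0.002 -1.     0.016]
[ 0.44675659 -0.26712209  0.04475177] [244.49248952 231.8987496 ] [244.51510908 235.97348755]
219 [ 0.438 -0.26   0.08 ] [ 0.435 -0.271  0.086] [ 0.438 -0.277  0.088]
221 [ 0.438 -0.259  0.074] [ 0.436 -0.27   0.08 ] [ 0.439 -0.276  0.081]
223 [ 0.439 -0.259  0.068] [ 0.436 -0.27   0.075] [ 0.439 -0.276  0.076]
225 [ 0.435 -0.262  0.066] [ 0.435 -0.271  0.071] [ 0.436 -0.278  0.074]
227 [ 0.476 -0.222  0.021] [ 0.435 -0.271  0.066] [ 0.439 -0.276  0.066]
229 [ 0.47  -0.229  0.022] [ 0.476 -0.232  0.021] [ 0.437 -0.278  0.063]
231 [ 0.463 -0.235  0.023] [ 0.468 -0.24   0.023] [ 0.48  -0.238  0.016]
233 [ 0.457 -0.241  0.023] [ 0.464 -0.243  0.021] [ 0.481 -0.237  0.008]
235 [ 0.452 -0.245  0.023] [ 0.467 -0.241  0.013] [ 0.482 -0.236  0.002]
237 [ 0.452 -0.245  0.017] [ 0.465 -0.243  0.009] [ 0.473 -0.244  0.005]
239 [ 0.451 -0.246  0.013] [ 0.462 -0.245  0.006] [ 0.468 -0.248  0.004]
241 [ 0.452 -0.245  0.006] [ 0.459 -0.248  0.003] [ 0.463 -0.253  0.004]
243 [ 0.446 -0.25   0.006] [ 0.449 -0.257  0.008] [ 0.458 -0.258  0.003]
```

View pics/s4.png

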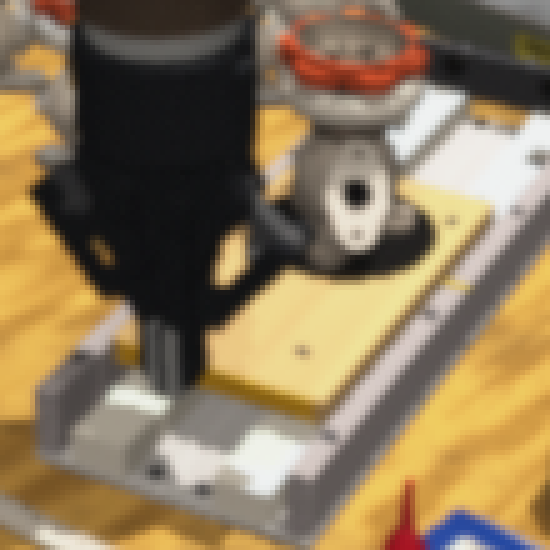

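```bash
python3 - <<'E'
from h import *
c=load('scene')
p=np.array([.4467,-.2671,0]);d=np.array([.972,.233,0]);n=np.array([-.233,.972,0])
for z in(.034,.045,.056,.06): print(z,[proj(c,p+a*.011*d+b*.0145*n+[0,0,z]).round(1) for a,b in((-1,-1),(-1,1),(1,-1),(1,1))])
# tip silhouette: lowest robot pixel per column (near depth)
for u in range(234,254,2):
    w=[(v,pt(c,u,v)) for v in range(200,245)]
    k=[v for v,q in w if abs((q-p)[:2]@d[:2])<.02 and abs((q-p)[:2]@n[:2])<.02 and q[2]>.03]
    print(u,max(k) if k else None, pt(c,u,max(k)).round(4) if k else '')
E
```

```text
0.034 [array([247.8, 240.4]), array([236.3, 236.6]), array([252.7, 235.2]), array([241.2, 231.5])]
0.045 [array([247.8, 236.3]), array([236.2, 232.5]), array([252.7, 231.1]), array([241.2, 227.4])]
0.056 [array([247.8, 232.2]), array([236.1, 228.4]), array([252.7, 227. ]), array([241.2, 223.3])]
0.06 [array([247.8, 230.6]), array([236.1, 226.9]), array([252.7, 225.5]), array([241.1, 221.8])]
234 207 [ 0.4332 -0.2498  0.1082]
236 212 [ 0.4301 -0.2585  0.1009]
238 224 [ 0.437  -0.2572  0.0661]
240 228 [ 0.4366 -0.2634  0.0587]
242 228 [ 0.4373 -0.2687  0.0608]
244 229 [ 0.4382 -0.2737  0.0601]
246 229 [ 0.4405 -0.2774  0.0607]
248 227 [ 0.4421 -0.2818  0.0672]
250 225 [ 0.4504 -0.28    0.0672]
252 208 [ 0.4519 -0.2841  0.1116]
```

The image again puts the tip at z≈0.060 with TCP 0.045. A TCP height of 0.024 is safe under both readings, because the fingers sit in the open gap between the rails. I'll go there slowly.

Request:
send_rows(
  increments=[
    [[-0.002, 0.002, 0.004, 0], [0, 0.002, 0.004, 0], [0, 0.002, 0.004, 0], [0, 0, 0.004, 0], [0, 0, 0.003, 0], [0, 0, 0.001, 0], [0, 0, 0, 0], [0, 0, 0, 0]],
  ],
)

```text
clock: 6.85
eef_pos: [0.4409, -0.2673, 0.0237]
tool_rot: [0.785, -0.62, 0.012, -0.002]
ft_force: [0.4, 0.1, -0.6]
grip_width: -0.0003
```

```bash
python3 look.py s5
```

```text
t 6.85 s 0.0022 t -0.0007 z 0.0237 xang -76.63 tilt [ 0.021  -0.0109 -0.9997] F [ 0.39  0.09 -0.56] j [-5.460e-01  4.230e-01 -2.820e-01  8.420e-01  2.000e-03  2.362e+00]
to s=0,t=0 in tool: [-0.0007  0.0022 -0.    ] d in tool [-0.002 -1.     0.018]
[ 0.44086379 -0.26725074  0.0237071 ] [242.75939585 240.86889335] [242.79203829 244.86161668]
228 [ 0.431 -0.26   0.06 ] [ 0.431 -0.269  0.065] [ 0.431 -0.278  0.068]
230 [ 0.432 -0.259  0.053] [ 0.428 -0.272  0.062] [ 0.432 -0.277  0.062]
232 [ 0.43  -0.261  0.05 ] [ 0.43  -0.27   0.055] [ 0.432 -0.277  0.057]
234 [ 0.432 -0.259  0.043] [ 0.43 -0.27  0.05] [ 0.432 -0.277  0.052]
236 [ 0.447 -0.244  0.022] [ 0.43  -0.27   0.044] [ 0.432 -0.277  0.047]
238 [ 0.443 -0.247  0.02 ] [ 0.455 -0.245  0.012] [ 0.431 -0.277  0.041]
240 [ 0.444 -0.247  0.014] [ 0.456 -0.245  0.007] [ 0.464 -0.246  0.003]
242 [ 0.444 -0.247  0.009] [ 0.451 -0.249  0.006] [ 0.458 -0.252  0.003]
244 [ 0.442 -0.248  0.005] [ 0.444 -0.256  0.008] [ 0.451 -0.258  0.005]
246 [ 0.437 -0.253  0.005] [ 0.441 -0.258  0.005] [ 0.445 -0.264  0.006]
248 [ 0.435 -0.255  0.001] [ 0.437 -0.263  0.004] [ 0.442 -0.267  0.003]
250 [ 0.433 -0.257 -0.003] [ 0.437 -0.262 -0.002] [ 0.44  -0.269 -0.   ]
252 [ 0.427 -0.262 -0.002] [ 0.431 -0.268 -0.001] [ 0.434 -0.274 -0.   ]
```

View pics/s5.png

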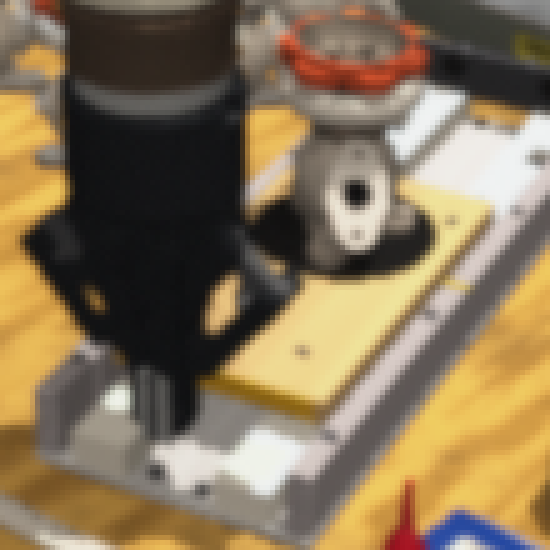

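The tip is now at about z 0.040 by image, with no contact force. I'll go slightly lower and approach the edge.

Request:
send_rows(
  increments=[
    [[0, -0.004, 0.002, 0], [0, -0.004, 0.002, 0], [0, -0.004, 0.001, 0], [0, -0.004, 0, 0], [0, -0.004, 0, 0], [0, -0.002, 0, 0], [0, -0.001, 0, 0], [0, 0, 0, 0]],
  ],
)

```text
clock: 7.7
eef_pos: [0.4666, -0.2616, 0.0191]
tool_rot: [0.785, -0.62, 0.012, -0.002]
ft_force: [-1.0, 0.2, -0.4]
grip_width: 0.0003
```

```bash
python3 look.py s6
```

```text
t 7.7 s 0.0285 t -0.0011 z 0.0191 xang -76.58 tilt [ 0.0224 -0.0116 -0.9997] F [-0.98  0.17 -0.44] j [-5.110e-01  4.590e-01 -2.360e-01  8.510e-01  1.000e-03  2.396e+00]
to s=0,t=0 in tool: [-0.0011  0.0285 -0.0006] d in tool [-0.001 -1.     0.019]
[ 0.46646627 -0.26158439  0.01915291] [248.68678734 236.38920333] [248.68464348 240.31778427]
224 [ 0.457 -0.253  0.054] [ 0.456 -0.263  0.059] [ 0.457 -0.271  0.062]
226 [ 0.458 -0.252  0.047] [ 0.456 -0.263  0.054] [ 0.457 -0.271  0.057]
228 [ 0.455 -0.255  0.045] [ 0.454 -0.265  0.05 ] [ 0.456 -0.272  0.052]
230 [ 0.473 -0.238  0.022] [ 0.455 -0.264  0.044] [ 0.457 -0.271  0.046]
232 [ 0.471 -0.24   0.018] [ 0.455 -0.264  0.038] [ 0.459 -0.27   0.039]
234 [ 0.471 -0.24   0.013] [ 0.485 -0.237  0.004] [ 0.459 -0.269  0.033]
236 [ 0.469 -0.242  0.009] [ 0.48  -0.241  0.003] [ 0.484 -0.247  0.004]
238 [ 0.469 -0.241  0.003] [ 0.473 -0.248  0.004] [ 0.477 -0.253  0.004]
240 [ 0.461 -0.249  0.006] [ 0.465 -0.255  0.006] [ 0.472 -0.257  0.004]
242 [ 0.458 -0.252  0.003] [ 0.461 -0.259  0.005] [ 0.466 -0.263  0.004]
244 [ 0.452 -0.257  0.004] [ 0.455 -0.264  0.006] [ 0.46  -0.269  0.005]
246 [ 0.445 -0.264  0.006] [ 0.452 -0.267  0.003] [ 0.455 -0.273  0.005]
248 [ 0.438 -0.27   0.007] [-0.119 -0.794  0.601] [ 0.448 -0.279  0.006]
```

View pics/s6.png

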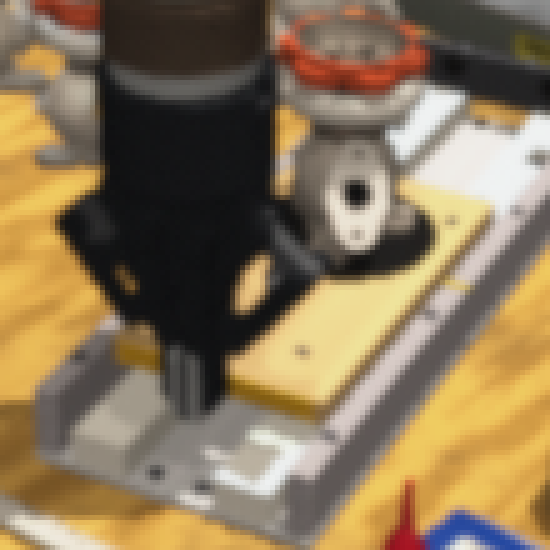

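The tip is now about z 0.033, right at the yellow edge. I'll start the push.

Request:
send_rows(
  increments=[
    [[0, -0.002, 0, 0], [0, -0.003, 0, 0], [0, -0.004, 0.0001, 0], [0, -0.004, 0.0001, 0], [0, -0.004, 0.0001, 0], [0, -0.004, 0.0001, 0], [0, -0.004, 0.0001, 0], [0, -0.003, 0.0001, 0]],
  ],
)

```text
clock: 8.55
eef_pos: [0.4785, -0.2578, 0.0183]
tool_rot: [0.782, -0.623, 0.002, 0.01]
ft_force: [-7.4, -1.7, 4.6]
grip_width: 0.0
```

```bash
python3 look.py s7
```

```text
t 8.55 s 0.0410 t -0.0003 z 0.0183 xang -77.03 tilt [-0.0089 -0.0186 -0.9998] F [-7.4  -1.66  4.61] j [-0.482  0.491 -0.184  0.896 -0.021  2.433]
to s=0,t=0 in tool: [0.0001 0.0409 0.0005] d in tool [-0.009 -1.    -0.013]
[ 0.47867568 -0.25773613  0.01823682] [251.04811951 233.67638475] [251.03257714 237.5786666 ]
221 [ 0.472 -0.249  0.052] [ 0.468 -0.261  0.06 ] [ 0.471 -0.267  0.061]
223 [ 0.469 -0.251  0.05 ] [ 0.467 -0.262  0.056] [ 0.473 -0.265  0.054]
225 [ 0.47  -0.25   0.043] [ 0.47  -0.26   0.048] [ 0.471 -0.267  0.05 ]
227 [ 0.469 -0.251  0.038] [ 0.467 -0.262  0.045] [ 0.472 -0.266  0.044]
229 [ 0.483 -0.238  0.019] [ 0.469 -0.26   0.038] [ 0.473 -0.265  0.038]
231 [ 0.486 -0.235  0.011] [ 0.498 -0.234  0.004] [ 0.47  -0.269  0.036]
233 [ 0.483 -0.238  0.009] [ 0.491 -0.24   0.005] [ 0.495 -0.246  0.005]
235 [ 0.48  -0.241  0.006] [ 0.484 -0.247  0.007] [ 0.489 -0.252  0.006]
237 [ 0.475 -0.245  0.004] [ 0.48  -0.25   0.004] [ 0.485 -0.255  0.004]
239 [ 0.47  -0.25   0.004] [ 0.473 -0.257  0.006] [ 0.48  -0.26   0.004]
241 [ 0.463 -0.256  0.005] [ 0.468 -0.261  0.005] [ 0.473 -0.266  0.005]
243 [ 0.46  -0.26   0.004] [ 0.464 -0.265  0.004] [ 0.467 -0.271  0.005]
245 [ 0.453 -0.266  0.005] [ 0.459 -0.269  0.003] [ 0.462 -0.276  0.005]
```

View pics/s7.png

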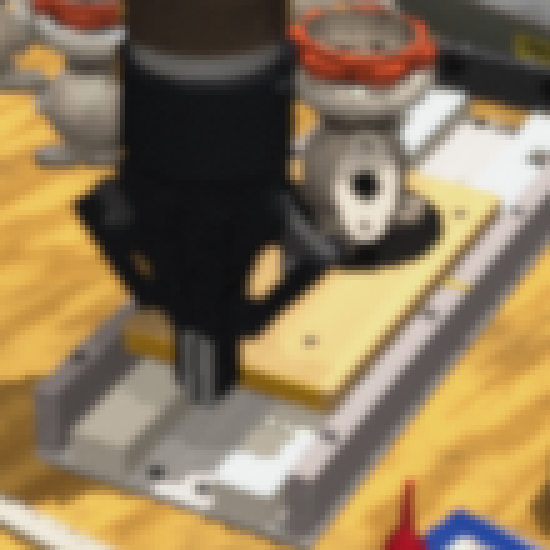

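There is contact at about 7.5 N and the board has moved about 9 mm. The load makes each row fall short, so I'll use slightly longer rows.

Request:
send_rows(
  increments=[
    [[0, -0.007, 0, 0], [0, -0.007, 0, 0], [0, -0.007, 0, 0], [0, -0.007, 0, 0], [0, -0.007, 0, 0], [0, -0.007, 0, 0], [0, -0.007, 0, 0], [0, -0.006, 0, 0]],
  ],
)

```text
clock: 9.4
eef_pos: [0.5117, -0.2494, 0.0169]
tool_rot: [0.779, -0.627, -0.012, 0.027]
ft_force: [-7.3, -2.2, 5.4]
grip_width: 0.0
```

```bash
python3 look.py s8|head -3
```

```text
t 9.4 s 0.0752 t 0.0002 z 0.0169 xang -77.60 tilt [-0.0512 -0.0269 -0.9983] F [-7.25 -2.18  5.37] j [-0.428  0.56  -0.066  0.98  -0.046  2.499]
to s=0,t=0 in tool: [0.0016 0.0751 0.0042] d in tool [-0.019 -0.998 -0.056]
[ 0.51265858 -0.24915737  0.01685048] [258.05161184 226.36583669] [257.99775777 230.20317853]
```

View pics/s8.png

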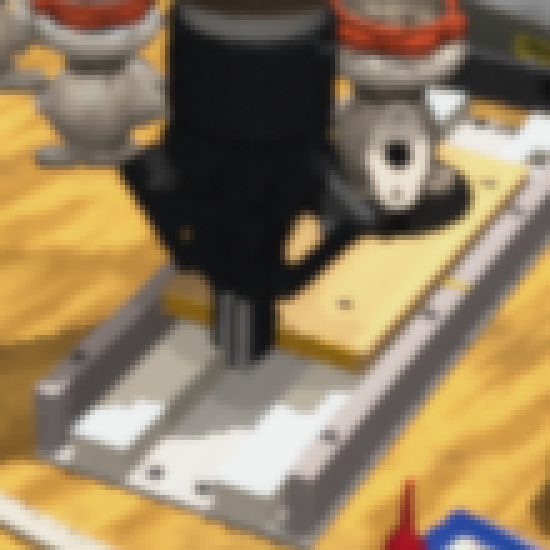

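Progress is 34 mm at about 7.5 N. The tool is slowly tilting back (3.3°) because the rows re-base under load, so I'll use fewer, longer rows here while the notches are still 83 mm off.

Request:
send_rows(
  increments=[
    [[0, -0.009, -0.0005, 0], [0, -0.01, -0.0006, 0], [0, -0.01, -0.0007, 0], [0, -0.01, -0.0007, 0], [0, -0.01, -0.0007, 0], [0, -0.008, -0.0006, 0], [0, -0.006, -0.0005, 0], [0, -0.005, -0.0004, 0]],
  ],
)

```text
clock: 10.25
eef_pos: [0.5598, -0.2383, 0.0172]
tool_rot: [0.776, -0.629, -0.025, 0.042]
ft_force: [-7.9, -1.9, 6.0]
grip_width: -0.0002
```

```bash
python3 look.py s9|head -12
```

```text
t 10.25 s 0.1246 t -0.0003 z 0.0172 xang -78.05 tilt [-0.092  -0.0333 -0.9952] F [-7.95 -1.9   5.99] j [-0.369  0.655  0.108  1.097 -0.064  2.567]
to s=0,t=0 in tool: [0.003  0.1239 0.0121] d in tool [-0.027 -0.995 -0.097]
[ 0.56051915 -0.23812227  0.01714928] [267.64415622 216.10717309] [267.54099938 219.86476591]
204 [ 0.568 -0.213  0.038] [ 0.552 -0.236  0.055] [ 0.554 -0.243  0.057]
206 [ 0.581 -0.202  0.021] [ 0.552 -0.236  0.05 ] [ 0.554 -0.244  0.052]
208 [ 0.574 -0.208  0.021] [ 0.552 -0.236  0.043] [ 0.553 -0.245  0.047]
210 [ 0.564 -0.217  0.024] [ 0.549 -0.239  0.041] [ 0.552 -0.246  0.042]
212 [ 0.563 -0.218  0.019] [ 0.548 -0.24   0.036] [ 0.552 -0.246  0.036]
214 [ 0.564 -0.218  0.013] [ 0.578 -0.215  0.005] [ 0.586 -0.219  0.002]
216 [ 0.561 -0.22   0.009] [ 0.572 -0.22   0.004] [ 0.575 -0.227  0.005]
218 [ 0.559 -0.221  0.005] [ 0.567 -0.225  0.002] [ 0.572 -0.23   0.002]
220 [ 0.553 -0.227  0.004] [ 0.559 -0.231  0.003] [ 0.562 -0.238  0.005]
```

View pics/s9.png

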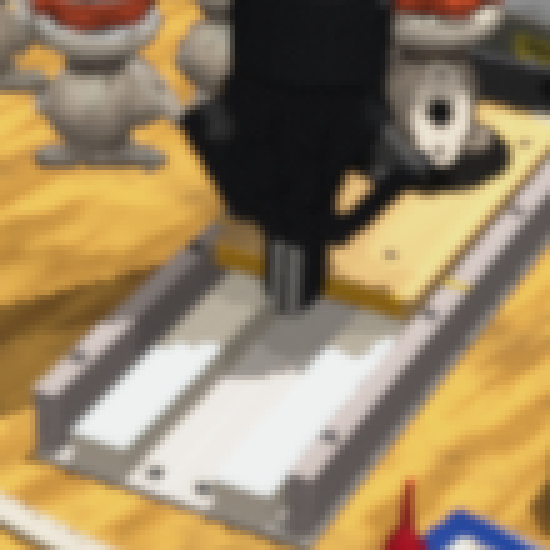

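```bash
cat > edge.py <<'E'
from h import *
import sys
c=load('scene');d=np.array([.97243,.23319,0]);n=np.array([-d[1],d[0],0]);m=np.array([.4386,-.2671,0])
a=list(map(float,sys.argv[1:]))
for x,y,z in zip(a[::3],a[1::3],a[2::3]):
    q=pt(c,210+(x+.5)/5-.5,150+(y+.5)/5-.5,z)-m;print('s %.4f t %.4f'%(q@d,q@n))
# depth-based board top edge: points with z .04-.053 ahead
P=[]
for v in range(150,260):
    for u in range(210,330):
        q=pt(c,u,v)
        w=q-m
        if abs(w@n)<.05 and -.0<w@d<.4: P.append((w@d,w@n,q[2]))
P=np.array(P)
for lo,hi in((-.048,-.035),(-.035,-.02),(.02,.035),(.035,.048)):
    k=P[(P[:,1]>lo)&(P[:,1]<hi)]
    for zl,zh in((.044,.053),):
        g=k[(k[:,2]>zl)&(k[:,2]<zh)];print(lo,len(g),'min s',np.sort(g[:,0])[:4].round(4) if len(g) else '')
    g=k[(k[:,0]>.16)&(k[:,0]<.24)&(k[:,2]<.06)];print('   plate z med',np.median(g[:,2]).round(4) if len(g) else '')
E
python3 edge.py 411 302 .049 215 250 .049 457 286 .041
python3 - <<'E'
from h import *
c=cam('top');im=c['image'][80:230,200:330,::-1]
cv2.imwrite('pics/t9.png',cv2.resize(im,None,fx=4,fy=4,interpolation=cv2.INTER_CUBIC))
E
```

```text
s 0.1326 t -0.0593
s 0.1293 t 0.0436
s 0.1679 t -0.0682
-0.048 226 min s [0.1359 0.1369 0.137  0.1372]
   plate z med 0.0475
-0.035 229 min s [0.1367 0.1369 0.137  0.1371]
   plate z med 0.0477
0.02 24 min s [0.1359 0.1368 0.1374 0.1377]
   plate z med 
0.035 30 min s [0.1356 0.1358 0.1375 0.1377]
   plate z med 0.0465
```

View pics/t9.png

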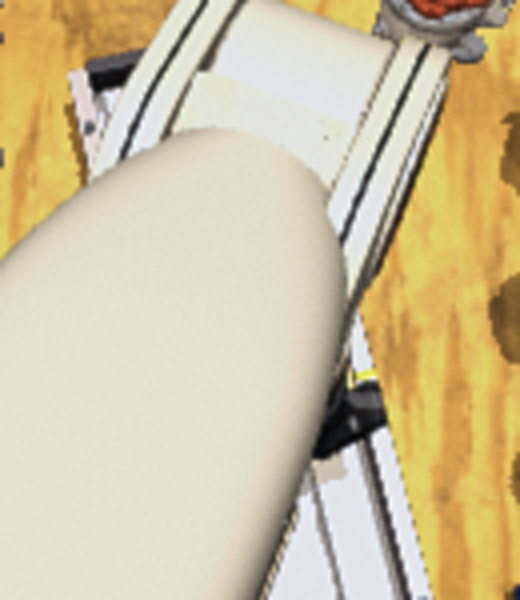

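```bash
python3 - <<'E'
from h import *
c=load('scene');im=c['image'][40:240,170:390,::-1]
cv2.imwrite('pics/s9w.png',cv2.resize(im,None,fx=3,fy=3,interpolation=cv2.INTER_CUBIC))
E
```

```text
(no output)
```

View pics/s9w.png

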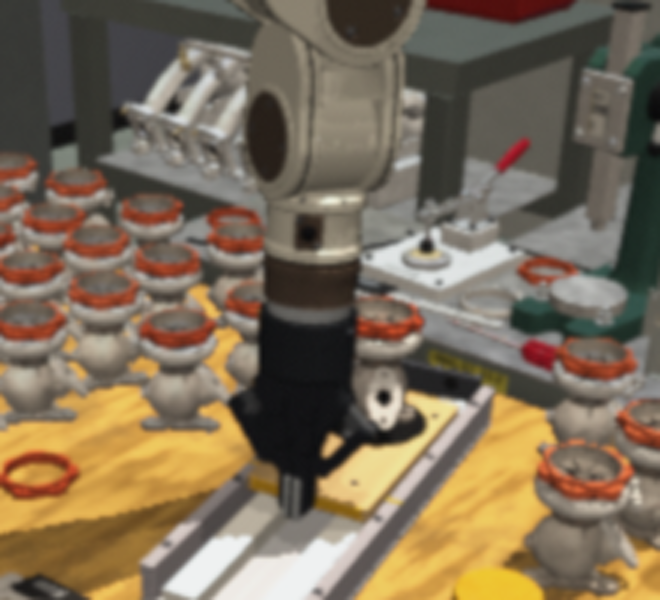

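The gripper stays clear of the valve, with about 38 mm of room. About 35 mm remains, so I'll slow down.

Request:
send_rows(
  increments=[
    [[0, -0.006, -0.0005, 0], [0, -0.006, -0.0006, 0], [0, -0.006, -0.0006, 0], [0, -0.006, -0.0006, 0], [0, -0.005, -0.0005, 0], [0, -0.005, -0.0005, 0], [0, -0.004, -0.0004, 0], [0, -0.004, -0.0004, 0]],
  ],
)

```text
clock: 11.15
eef_pos: [0.5813, -0.2336, 0.0176]
tool_rot: [0.773, -0.631, -0.039, 0.057]
ft_force: [-6.6, -0.3, 5.8]
grip_width: 0.0001
```

```bash
python3 look.py s10|head -3; python3 edge.py
```

```text
t 11.15 s 0.1466 t -0.0007 z 0.0176 xang -78.43 tilt [-0.1332 -0.0388 -0.9903] F [-6.61 -0.33  5.81] j [-0.341  0.719  0.225  1.19  -0.081  2.604]
to s=0,t=0 in tool: [0.0042 0.1451 0.0203] d in tool [-0.033 -0.99  -0.139]
[ 0.58175735 -0.23349479  0.01764102] [271.77577291 211.70084892] [271.65244682 215.42521195]
-0.048 212 min s [0.1583 0.1599 0.1602 0.1604]
   plate z med 0.047
-0.035 224 min s [0.1576 0.1588 0.159  0.1611]
   plate z med 0.0471
0.02 25 min s [0.1592 0.1594 0.16   0.1611]
   plate z med 0.0402
0.035 35 min s [0.1591 0.1605 0.1612 0.1617]
   plate z med 0.046
```

View pics/s10.png

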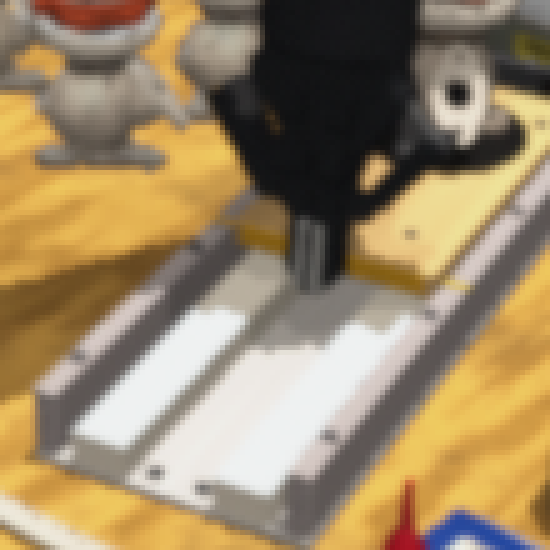

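About 12 mm remains (edge s≈0.158). From here I'll use slow rows.

Request:
send_rows(
  increments=[
    [[0, -0.004, -0.0005, 0], [0, -0.004, -0.0005, 0], [0, -0.004, -0.0005, 0], [0, -0.004, -0.0005, 0], [0, -0.004, -0.0005, 0], [0, -0.0035, -0.0005, 0], [0, -0.0035, -0.0005, 0], [0, -0.0035, -0.0005, 0]],
  ],
)

```text
clock: 12.0
eef_pos: [0.5913, -0.2312, 0.0174]
tool_rot: [0.77, -0.632, -0.055, 0.073]
ft_force: [-10.4, -1.5, 7.1]
grip_width: 0.0003
```

```bash
python3 look.py s11|head -3; python3 edge.py
```

```text
t 12.0 s 0.1569 t -0.0007 z 0.0174 xang -78.72 tilt [-0.1765 -0.0437 -0.9833] F [-10.39  -1.52   7.12] j [-0.324  0.77   0.316  1.271 -0.098  2.629]
to s=0,t=0 in tool: [0.0054 0.1542 0.0285] d in tool [-0.039 -0.983 -0.182]
[ 0.59135241 -0.23116313  0.01743696] [273.52166109 209.86244762] [273.39009333 213.57011406]
-0.048 12 min s [0.3854 0.3885 0.3891 0.3891]
   plate z med 0.0389
-0.035 40 min s [0.3107 0.3121 0.3125 0.3152]
   plate z med 0.0388
0.02 0 min s 
   plate z med 0.0328
0.035 0 min s 
   plate z med 0.0378
```

View pics/s11.png

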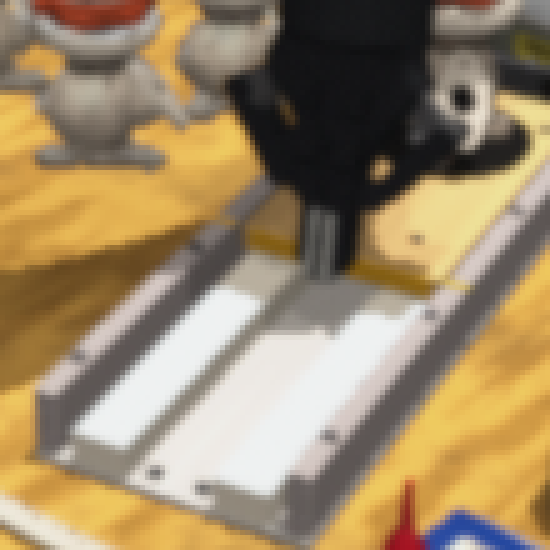

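The board dropped: its top went from 0.047 to 0.039, level with the guides, and its edge is at the yellow mark. I'll stop pushing and back off.

Request:
send_rows(
  increments=[
    [[0, 0.006, 0.0005, 0], [0, 0.008, 0.001, 0], [0, 0.012, 0.001, 0], [0, 0.015, 0, 0], [0, 0.015, 0, 0], [0, 0.012, 0, 0], [0, 0.006, 0, 0], [0, 0, 0, 0]],
  ],
)

```text
clock: 12.85
eef_pos: [0.521, -0.245, 0.0278]
tool_rot: [0.77, -0.632, -0.051, 0.069]
ft_force: [0.2, 0.0, 0.3]
grip_width: -0.0
```

Request:
send_rows(
  increments=[
    [[0, 0.003, -0.015, 0], [0, 0.005, -0.025, 0], [0, 0.008, -0.03, 0], [0, 0.008, -0.03, 0], [0, 0.008, -0.03, 0], [0, 0.006, -0.02, 0], [0, 0.002, -0.01, 0], [0, 0, 0, 0]],
  ],
)

```text
clock: 13.65
eef_pos: [0.5135, -0.2444, 0.1965]
tool_rot: [0.772, -0.631, -0.048, 0.067]
ft_force: [0.1, 0.2, -0.4]
grip_width: -0.0002
```

```bash
python3 look.py s12|head -3; python3 edge.py; python3 - <<'E'
from h import *
c=cam('top');im=c['image'][60:260,170:390,::-1]
cv2.imwrite('pics/t12.png',cv2.resize(im,None,fx=3,fy=3,interpolation=cv2.INTER_CUBIC))
c=load('scene');im=c['image'][90:290,170:390,::-1]
cv2.imwrite('pics/s12w.png',cv2.resize(im,None,fx=3,fy=3,interpolation=cv2.INTER_CUBIC))
E
```

```text
t 13.65 s 0.0781 t 0.0046 z 0.1965 xang -78.48 tilt [-0.1592 -0.0422 -0.9863] F [ 0.08  0.15 -0.36] j [-0.389  0.5    0.319  1.522 -0.1    2.559]
to s=0,t=0 in tool: [0.0073 0.0769 0.0129] d in tool [-0.034 -0.986 -0.165]
[ 0.51314956 -0.24421227  0.19552305] [257.42759199 156.70375263] [257.37239814 161.32770208]
-0.048 16 min s [0.3845 0.387  0.3881 0.3887]
   plate z med 0.0387
-0.035 37 min s [0.3099 0.3126 0.3153 0.316 ]
   plate z med 0.0388
0.02 6 min s [0.3076 0.3151 0.3153 0.3166]
   plate z med 0.0386
0.035 0 min s 
   plate z med 0.0387
```

View pics/s12w.png

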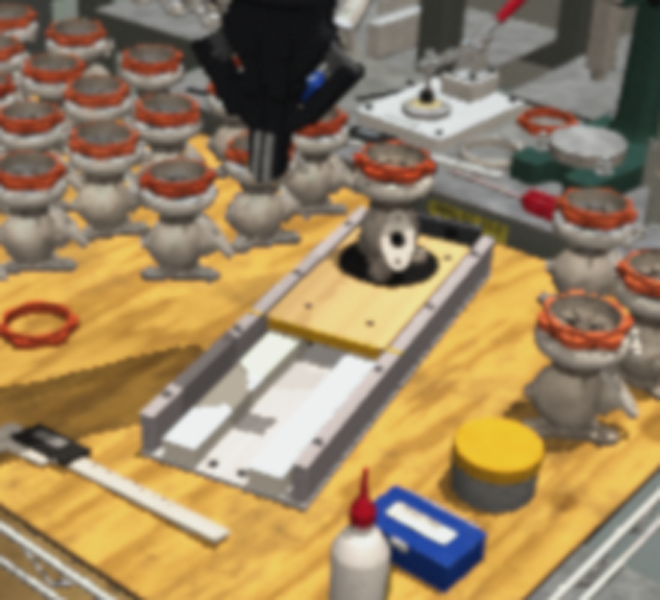

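View pics/t12.png

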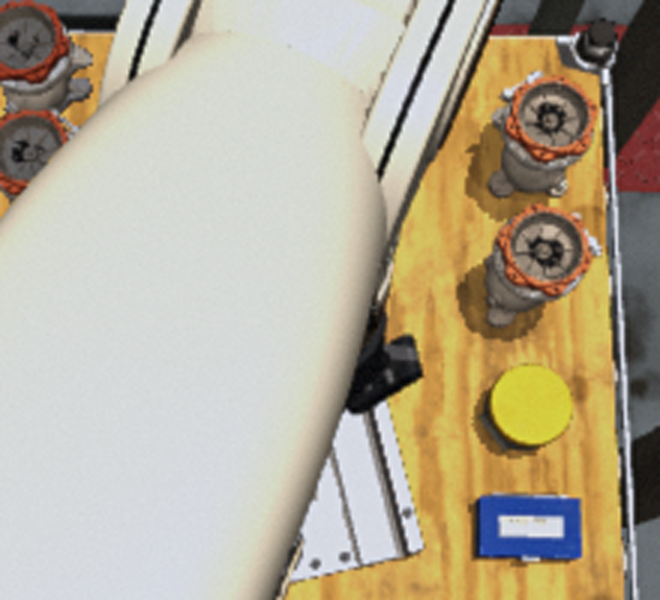

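The board edge sits level with the yellow marks and its top is flush. The valve is upright in the black disc and the tool is clear. I'll check that it is level from near to far and that the tool is still.

```bash
python3 - <<'E'
from h import *
from st import st
c=load('scene');d=np.array([.97243,.23319,0]);n=np.array([-d[1],d[0],0]);m=np.array([.4386,-.2671,0])
P=np.array([((q-m)@d,(q-m)@n,q[2]) for v in range(140,260) for u in range(200,350) for q in[pt(c,u,v)]])
for nm,(a,b) in dict(guideR=(-.068,-.061),boardR=(-.052,-.04),boardL=(.03,.05),guideL=(.06,.068)).items():
    print(nm,[(s,np.median(g).round(4) if len(g)>3 else None) for s in(.18,.2,.22,.28,.3,.33,.35) for g in[P[(abs(P[:,0]-s)<.01)&(P[:,1]>a)&(P[:,1]<b)&(P[:,2]<.06),2]]])
st()
E
```

```text
guideR [(0.18, np.float64(0.0395)), (0.2, np.float64(0.0394)), (0.22, np.float64(0.0393)), (0.28, np.float64(0.0399)), (0.3, np.float64(0.0389)), (0.33, np.float64(0.0388)), (0.35, np.float64(0.0395))]
boardR [(0.18, np.float64(0.0374)), (0.2, np.float64(0.0395)), (0.22, np.float64(0.0392)), (0.28, np.float64(0.0398)), (0.3, np.float64(0.0404)), (0.33, np.float64(0.04)), (0.35, np.float64(0.0392))]
boardL [(0.18, np.float64(0.0377)), (0.2, np.float64(0.0394)), (0.22, np.float64(0.0395)), (0.28, np.float64(0.0395)), (0.3, np.float64(0.0397)), (0.33, np.float64(0.0395)), (0.35, np.float64(0.0383))]
guideL [(0.18, np.float64(0.0397)), (0.2, np.float64(0.0391)), (0.22, np.float64(0.0399)), (0.28, np.float64(0.0392)), (0.3, np.float64(0.0398)), (0.33, np.float64(0.0392)), (0.35, np.float64(0.0392))]
t 13.75 s 0.0772 t 0.0053 z 0.1944 xang -78.47 tilt [-0.1628 -0.0408 -0.9858] F [ 0.27 -0.44 -0.64] j [-0.389  0.502  0.315  1.521 -0.1    2.559]
to s=0,t=0 in tool: [0.0079 0.0759 0.013 ] d in tool [-0.034 -0.985 -0.168]
```

The board is flush with the guides near and far on both sides, so I'm handing in the job.

```bash
python3 -c "
from h import *
order.job_done()"
```

```text
the job is handed in; nothing more can be done
```

The board is seated in the notches and the job is handed in. I pushed it about 127 mm along the rails with the shut fingertips on its yellow edge. I slowed before the notches, stopped once the board had dropped, then backed off and raised the tool.

**Last checks**
- **Seating:** the board top dropped 8 mm. It now reads about 39–40 mm at both ends and on both sides, the same as the guides. The near edge is at the yellow marks.
- **Valve and other items:** the valve is upright in its place on the board. By eye, the tub, case, bottle, caliper and ring look where they were; I did not measure them again.
- **Forces and time:** the highest force I read was about 13 N, at the end of the push. I read the force only after each 0.8 s move, so a brief higher peak could have been missed. The tool was clear of everything at hand-in, at about 13.8 s.

**Disagreements**
- **Fingertip height:** the images showed the fingertips about 25 mm higher than the stated tool geometry gives, so I set the push height from the images.
- **Tool tilt:** the tool tilted back to about 10° during the push. The moves could not correct this, but by my estimate the gripper stayed well clear of the valve.

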